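# Line up three drying plates at the fence and half-close their dust cover

## Robot

A 6-joint arm with a two-finger parallel gripper is mounted at the origin on a cart in front of the work surface, level with it; the furniture and walls round the work are solid. World frame = base frame: x ahead of the robot, y to its left, z up, the work surface at z = 0. Lengths are in m, angles in rad, forces in N, time in s.
With the tool pointing down it reaches from about 0.425 to 0.95 m from the base axis. Payload 3.5 kg.
Tool frame: the origin (TCP) lies midway between the tips of the shut fingers; the grasp point (between the pads) lies 19 mm behind it; z points along the fingers, y is the line along which they close (so a half turn about z gives the same grasp; the last joint's range is limited). The gripper opens to 85 mm and grips with 20 to 120 N. Pads are 22 mm wide; open, the fingers measure 114 mm over their backs; the gripper's body (76 mm by 85 mm) begins 54 mm behind the grasp point. The pads swing forward as they close: fully open they stand 13 mm farther back than shut.
Start: joints at [-1.384, 0.286, 1.577, -0, 1.279, -0.15], TCP at [0.223, -0.637, 0.231] pointing down, gripper open.
Joint ranges: [-2.77, 2.77], [-0.9, 2.22], [0.21, 2.48], [-1.53, 4.67], [0.24, 2.81], [-2.84, 2.84]. Speed limits (rad/s): [2.79, 2.79, 3.14, 3.14, 3.14, 3.14].

## Interface

Orientations are given as a unit quaternion [x, y, z, w].
In Python, from plant import ctrl gives the robot as it stands.
- The arm moves only by the tool send_rows, never from a script. Its argument "series" is a list that holds one entry, the list of rows, each a list of 7 numbers: the shift along the tool's x, y, z in cm, then the turn, a rotation vector about the tool's x, y, z in rad, then the opening, from -1 (shut) to 1 (fully open). In form: [[[x, y, z, rx, ry, rz, jaw], ...]]. A call has 1 to 10 rows; each row shifts and turns the commanded pose from where the row before left it, along the tool's axes as they then stand; what a row does not reach is not made up. A row lasts 1/8 s, in which the tool goes at most 62.5 mm and 10.7 degrees, less where a joint would pass 70% of its speed; a pose out of reach is approached as far as the arm can. A call is refused whole if a number of a shift passes 6.25 or a number of a turn 0.188, either way. A call with a gripper value outside its range is refused whole. The fingers move at their own pace and stop on an object; "force" is the grip in N (left out, the last holds). Time passes only in rows, so rows that do not move let the fingers close. It gives the time, the measured TCP pose, the force, the opening and the grip force at its end, in the units of the state.
- ctrl.get_state(): the state, without advancing time (a new reading comes with each control period).
- ctrl.read_camera(name): name is "scene" or "side" or "wrist"; returns a dict with "img" (480x640x3 uint8, red, green, blue), "fx", "fy", "cx", "cy" (pixels), "R" (3x3) and "t" (3): a world point X has camera coordinates R X + t; the wrist camera has in their place "hand_eye" (4x4, takes a point from camera to tool coordinates, whose origin is the TCP and whose axes are the flange's). Camera axes: x right, y down, z forward; pixel columns grow to the right and rows downward; lengths in m; the calibration is good to about 2 mm. A picture is of the moment at which its call begins: read the wrist's pose just before it. There is no depth.
- ctrl.sign_off(): hands the job in; it is judged then, once.
The state is a dict: "time": time; "qpos": joint angles; "dq": joint speeds; "joint_efforts": joint torques, N m; "eef_pos": TCP position; "tcp_rot": TCP orientation; "contact_force": force on the tool from outside, world axes, zero at the start; "wrist_torque": the same for the moment, N m; "opening": opening from 0.0 (shut) to 1.0 (fully open); "finger_force": force on a finger pad.
Only numpy, scipy, OpenCV 4.12 (cv2) and the standard library are available. Lean on these libraries where they do the work, as an engineer would, in place of code of your own. Each camera call takes 0.05 s, during which the arm holds its last target. There are 200 camera calls.

## Task

Slide the three loose well plates in front of the aluminium fence home against it, then push them together along it, snug against one another and against the end stop at its left end, so that they form one straight, close row (short sides to the fence). Then fold the fence's blue-framed clear cover forward over them to half open, 45 degrees, parallel to the fixed red pointer at its left end, and leave it standing there. Leave the brown bottle, the timer and the petri dish where they are.

Things in the scene. Friction and masses are not known exactly. Their poses are not given: they have to be found in the camera images.
- fence: fixed aluminium L, bars 12 mm thick, 22 mm high. Origin: on the bench at the L's inner corner; x points away from the robot, square to the fence, y to the left along it. The back fence's near face is at x = 0, from y = 0 to -350 mm; the end stop's face is at y = 0, from x = 0 to -112 mm. In the finished row the plate centres are at x = -64 mm and y = -43, -129 and -215 mm
- cover (a joint): angle (rad) of the cover, a flat panel 140 mm from hinge to free edge, 268 mm wide (y = -3 to -271 mm of the fence), 6 mm thick at its blue frame, clear inside. 0 = level over the plates, 0.785 = 45 degrees, 1.571 = upright; starts at 1.4 to 1.65, at most 1.9. Its free edge swings to the robot and down as the angle falls. Stiff hinge: 2 N near the free edge moves it; it stays where left
- cover_hinge (a point): middle of the cover's hinge line, which runs parallel to the fence, 18 mm behind the fence's near face and 32 mm above the bench
- cover_edge (a point): middle of the cover's free edge, 140 mm from the hinge line; moves with the cover
- pointer_tip (a point): upper end of the fixed red pointer rod (6 mm thick, 65 mm long) that rises from the left hinge post at 45 degrees towards the robot, just left of the cover
- row_middle (a point): fixed point on the bench: where the centre of the middle plate lies in the finished row
- tray_1: loose whitish 96-well plate, solid, 86 x 128 x 11 mm, about 50 g, flat on the bench before the fence (not one of those fixed at the bench's far edge). Too wide to grip: slide it. Origin: centre of its underside; x along the 86 mm side, y along the 128 mm side. Starts with its 128 mm side within 0.15 rad of square to the fence, 1 to 6 cm short of it. The three are alike, in any order
- tray_2: loose whitish 96-well plate, solid, 86 x 128 x 11 mm, about 50 g, flat on the bench before the fence (not one of those fixed at the bench's far edge). Too wide to grip: slide it. Origin: centre of its underside; x along the 86 mm side, y along the 128 mm side. Starts with its 128 mm side within 0.15 rad of square to the fence, 1 to 6 cm short of it. The three are alike, in any order
- tray_3: loose whitish 96-well plate, solid, 86 x 128 x 11 mm, about 50 g, flat on the bench before the fence (not one of those fixed at the bench's far edge). Too wide to grip: slide it. Origin: centre of its underside; x along the 86 mm side, y along the 128 mm side. Starts with its 128 mm side within 0.15 rad of square to the fence, 1 to 6 cm short of it. The three are alike, in any order
- amber_bottle: brown reagent bottle, 41 mm across, 94 mm high, loose, standing left of the end stop; leave alone. Origin: centre of its underside
- lab_timer: small light-coloured timer, 70 x 66 x 18 mm, loose, lying left of the plates, nearer the robot; leave alone. Origin: centre of its underside
- dish: petri dish, 62 mm across, 14 mm high, loose, lying right of the plates; leave alone. Origin: centre of its underside
There are look-alikes about, which are no part of the job. What is shaped like the tray_2 but black or purple is not meant.

How it is judged:
On the way, in this order (a step that is already met when the one before it is completed fails the run):
1. the three plates form the close row at the fence while the cover is still up (above 1.2 rad) (x of tray_1 in the frame of fence between -0.069 and -0.06 m and angle between the x axis of each of tray_1, tray_2, tray_3 and the y axis of fence, either way round below 0.05 rad and height (world z) of each of tray_1, tray_2, tray_3 below 0.004 m and angle between each of tray_1, tray_2, tray_3's own z axis and vertical below 0.05 rad and linear speed of each of tray_1, tray_2, tray_3 below 0.01 m/s and x of tray_2 in the frame of fence between -0.069 and -0.06 m and x of tray_3 in the frame of fence between -0.069 and -0.06 m and (y of tray_1 in the frame of fence between -0.048 and -0.04 m or y of tray_2 in the frame of fence between -0.048 and -0.04 m or y of tray_3 in the frame of fence between -0.048 and -0.04 m) and (y of tray_1 in the frame of fence between -0.135 and -0.125 m or y of tray_2 in the frame of fence between -0.135 and -0.125 m or y of tray_3 in the frame of fence between -0.135 and -0.125 m) and (y of tray_1 in the frame of fence between -0.222 and -0.21 m or y of tray_2 in the frame of fence between -0.222 and -0.21 m or y of tray_3 in the frame of fence between -0.222 and -0.21 m) and value of joint cover above 1.2 rad), for 0.2 s.
2. the cover is folded to 45 degrees over the row (x of tray_1 in the frame of fence between -0.069 and -0.06 m and angle between the x axis of each of tray_1, tray_2, tray_3 and the y axis of fence, either way round below 0.05 rad and height (world z) of each of tray_1, tray_2, tray_3 below 0.004 m and angle between each of tray_1, tray_2, tray_3's own z axis and vertical below 0.05 rad and linear speed of each of tray_1, tray_2, tray_3 below 0.01 m/s and x of tray_2 in the frame of fence between -0.069 and -0.06 m and x of tray_3 in the frame of fence between -0.069 and -0.06 m and (y of tray_1 in the frame of fence between -0.048 and -0.04 m or y of tray_2 in the frame of fence between -0.048 and -0.04 m or y of tray_3 in the frame of fence between -0.048 and -0.04 m) and (y of tray_1 in the frame of fence between -0.135 and -0.125 m or y of tray_2 in the frame of fence between -0.135 and -0.125 m or y of tray_3 in the frame of fence between -0.135 and -0.125 m) and (y of tray_1 in the frame of fence between -0.222 and -0.21 m or y of tray_2 in the frame of fence between -0.222 and -0.21 m or y of tray_3 in the frame of fence between -0.222 and -0.21 m) and value of joint cover between 0.645 and 0.925 rad), for 0.2 s.
At the end, for the whole second after the job is handed in: All three plates lie flat and still: short side at the back fence within 5 mm, square within 0.05 rad, centres 43, 129 and 215 mm from the end stop's face within 5, 6 and 7 mm, in any order. The cover stands still at 0.785 rad within 0.14. Bottle, timer and dish moved under 20 mm (all of step 2 and velocity of joint cover between -0.05 and 0.05 rad/s); the robot touches nothing.
It fails at once if the brown bottle is moved more than 20 mm (distance of amber_bottle from where it was at the start of the episode above 0.02 m).
It fails at once if the timer is moved more than 20 mm (distance of lab_timer from where it was at the start of the episode above 0.02 m).
It fails at once if the petri dish is moved more than 20 mm (distance of dish from where it was at the start of the episode above 0.02 m).
It fails at once if the brown bottle is knocked over (angle between amber_bottle's own z axis and vertical above 0.3 rad).
It also fails if it takes over 72 s, if anything falls off the work surface, if the arm or the gripper's body presses on something with over 40 N, if the wrist force passes 120 N, or if a joint passes its speed limit or range.

## Working session

There is one attempt and no reset: what is moved stays moved. The work goes in short steps, Python scripts to look and compute and a tool call to move; the robot and the scene stay as the last step left them, time stands still between calls to the robot, and variables do not carry over. Pictures are saved under pics/ and viewed, at most 10 in all, crops included, and the job is handed in when it is done.

Besides the shell and the picture viewer there is one more tool, called after "Emit:" as name(argument=value, ...) on one line, values as JSON. send_rows: Moves the arm, as the interface text tells. Its arguments: {"type":"object","properties":{"series":{"type":"array"},"force":{"type":"number"}},"required":["series"]}

```bash
mkdir -p pics; ls
python3 - <<'E'
from plant import ctrl
import cv2,numpy as np
s=ctrl.get_state(); print({k:np.round(v,3).tolist() for k,v in s.items()})
for n in ["scene","side"]:
    c=ctrl.read_camera(n); cv2.imwrite(f"pics/{n}0.png",c["img"][:,:,::-1]); print(n,c["fx"],c["cx"],c["cy"],np.round(c["R"],3).tolist(),np.round(c["t"],3).tolist(), (-np.array(c["R"]).T@c["t"]).round(3))
E
```

```text
pics
{'time': 0.0, 'qpos': [-1.384, 0.287, 1.578, -0.0, 1.279, -0.15], 'dq': [-0.001, -0.0, 0.0, 0.001, -0.001, -0.001], 'joint_efforts': [0.0, -40.598, -29.263, -0.0, 0.006, 0.0], 'eef_pos': [0.223, -0.636, 0.23], 'tcp_rot': [0.986, 0.168, -0.0, -0.001], 'contact_force': [-0.245, -0.095, -0.38], 'wrist_torque': [-0.005, 0.008, 0.05], 'finger_force': 0.0, 'opening': 1.001}
scene 544.3525361228134 322.10421405928537 234.25758562695114 [[0.897, -0.442, 0.025], [-0.213, -0.481, -0.85], [0.388, 0.757, -0.526]] [-0.545, 0.154, 1.238] [ 0.041 -1.104  0.795]
side 589.609324088119 319.40589620249875 244.1575229808322 [[0.967, -0.254, 0.003], [-0.148, -0.575, -0.804], [0.206, 0.778, -0.594]] [-0.564, 0.105, 1.572] [ 0.237 -1.305  1.02 ]
```

View pics/scene0.png

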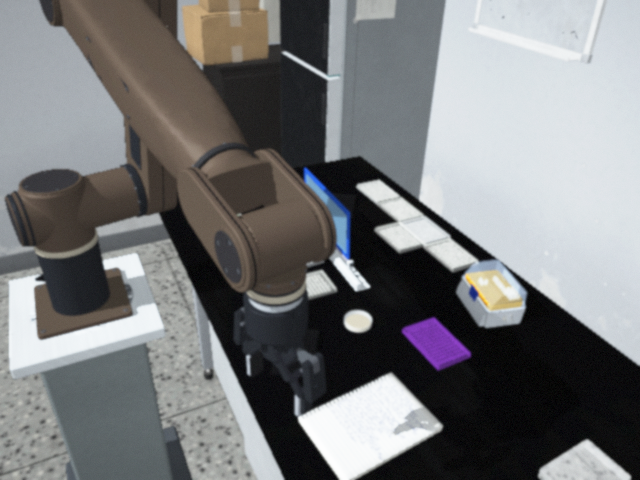

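View pics/side0.png

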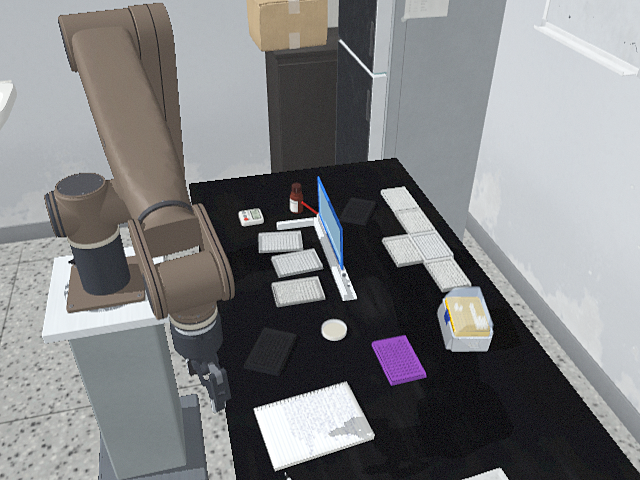

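The side view shows the three plates at about (280,242), (297,263) and (298,290). The fence corner is near (318,222), the bottle at (296,198), the timer at (250,217) and the dish at (334,330).

Run:
```python
import cv2
i=cv2.imread("pics/side0.png")[175:320,230:370]
cv2.imwrite("pics/crop1.png",cv2.resize(i,None,fx=4.1,fy=4.1,interpolation=cv2.INTER_CUBIC))
```

```text
(no output)
```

View pics/crop1.png

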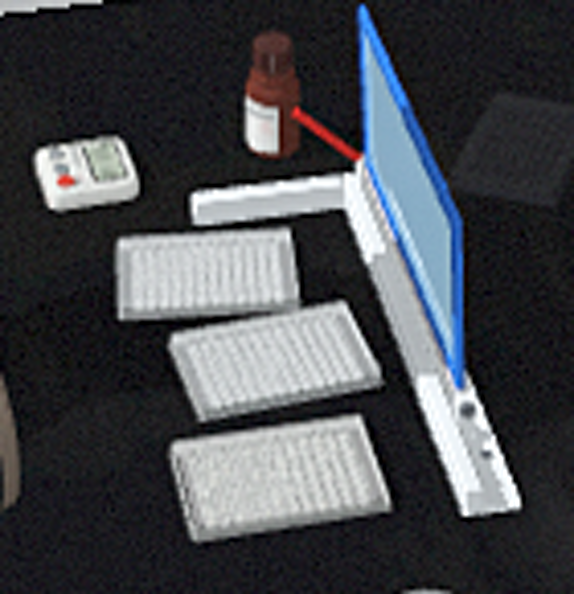

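The enlarged crop shows all three plates, the fence L and the upright cover clearly. The inner corner is at crop (345,207), the stop's near end at (195,222) and the fence's right end at (465,515).

```bash
cat > h.py <<'E'
from plant import ctrl
import cv2,numpy as np
from scipy.spatial.transform import Rotation as Ro
def pose():
    s=ctrl.get_state(); return np.array(s["eef_pos"]),Ro.from_quat(s["tcp_rot"]).as_matrix(),s
def cam(n):
    p,R,_=pose(); c=ctrl.read_camera(n)
    if n=="wrist":
        H=np.array(c["hand_eye"]); Rw=R@H[:3,:3]; o=R@H[:3,3]+p
        c["R"]=Rw.T; c["t"]=-Rw.T@o
    c["R"]=np.array(c["R"]);c["t"]=np.array(c["t"]); return c
def ray(c,u,v):
    d=c["R"].T@np.array([(u-c["cx"])/c["fx"],(v-c["cy"])/c["fy"],1]); return -c["R"].T@c["t"],d
def onz(c,u,v,z=0):
    o,d=ray(c,u,v); return o+d*(z-o[2])/d[2]
def proj(c,X):
    q=np.atleast_2d(X)@c["R"].T+c["t"]; return np.c_[q[:,0]/q[:,2]*c["fx"]+c["cx"],q[:,1]/q[:,2]*c["fy"]+c["cy"]]
def tool(target):   # shift in cm in tool axes to reach a world target
    p,R,_=pose(); return (R.T@(np.array(target)-p)*100).round(2)
E
python3 - <<'E'
from h import *
c=cam("side")
P=lambda u,v,z:onz(c,230+u/4.1,175+v/4.1,z).round(3)[:2]
for n,z,l in [("corner,stopend,fenceright",0,[(345,207),(195,222),(463,515)]),
 ("A top",.011,[(118,238),(290,230),(298,302),(119,309)]),("B",.011,[(170,338),(343,304),(382,375),(202,411)]),("C",.011,[(172,440),(358,417),(390,503),(193,534)]),
 ("bottle,timer",0,[(272,150),(85,180)])]: print(n,[P(u,v,z).tolist() for u,v in l])
print("dish",onz(c,334,330,.014))
w=cam("wrist"); print(w["hand_eye"],w["fx"])
print(pose()[1].round(3))
E
```

```text
corner,stopend,fenceright [[0.6, 0.127], [0.489, 0.136], [0.588, -0.222]]
A top [[0.428, 0.114], [0.551, 0.093], [0.536, 0.007], [0.414, 0.03]]
B [[0.442, -0.011], [0.566, -0.003], [0.572, -0.086], [0.447, -0.093]]
C [[0.423, -0.117], [0.545, -0.125], [0.543, -0.211], [0.418, -0.209]]
bottle,timer [[0.565, 0.216], [0.419, 0.211]]
dish [ 0.53247585 -0.33217157  0.014     ]
[[ 3.59993780e-04 -9.59280071e-01 -2.82456397e-01  7.09984349e-02]
 [ 9.99999502e-01  6.08255361e-04 -7.91250072e-04 -5.08887759e-04]
 [ 9.30836043e-04 -2.82455972e-01  9.59279812e-01 -1.42761523e-01]
 [ 0.00000000e+00  0.00000000e+00  0.00000000e+00  1.00000000e+00]] 362.75735949310643
[[ 0.944  0.33  -0.   ]
 [ 0.33  -0.944  0.001]
 [ 0.    -0.002 -1.   ]]
```

Emit:
send_rows(series=[[[0,0,-2.3,0,0,0.13,0],[0,0,-2.3,0,0,0.13,0],[0,0,-2.3,0,0,0.13,0],[1.8,-5.6,0,0,0,0,0],[1.8,-5.6,0,0,0,0,0],[1.8,-5.6,0,0,0,0,0],[1.8,-5.6,0,0,0,0,0],[1.8,-5.6,0,0,0,0,0],[1.8,-5.6,0,0,0,0,0],[1.8,-5.6,0,0,0,0,0]]])

```text
time: 1.45
eef_pos: [0.37, -0.2504, 0.3003]
tcp_rot: [1.0, -0.027, 0.0, 0.0]
contact_force: [1.1, -0.2, 0.5]
opening: 0.503
finger_force: 0.0
```

Emit:
send_rows(series=[[[1.8,-5.6,0,0,0,0,0],[1.8,-5.6,0,0,0,0,0],[1.8,-5.6,0,0,0,0,0],[1.8,-5.6,0,0,0,0,0],[0,0,0,0,0,0,0]]])

```text
time: 2.08
eef_pos: [0.4539, -0.0289, 0.3002]
tcp_rot: [1.0, -0.023, -0.0, -0.0]
contact_force: [-0.5, 0.0, 0.4]
opening: 0.502
finger_force: 0.0
```

Run:
```python
from h import *
import pickle
c=cam("wrist"); p,R,s=pose(); print(p,R.round(3).tolist(),s["opening"],s["qpos"],s["time"])
pickle.dump(c,open("w1.pkl","wb")); cv2.imwrite("pics/w1.png",c["img"][:,:,::-1])
```

```text
[ 0.45360633 -0.03079567  0.30015121] [[0.999, -0.049, -0.001], [-0.049, -0.999, -0.0], [-0.001, 0.0, -1.0]] 0.49803990584493707 [-2.91324940e-01 -2.67581005e-01  2.01002535e+00 -4.58121419e-04
  1.39955329e+00  1.32828181e+00] 2.125
```

View pics/w1.png

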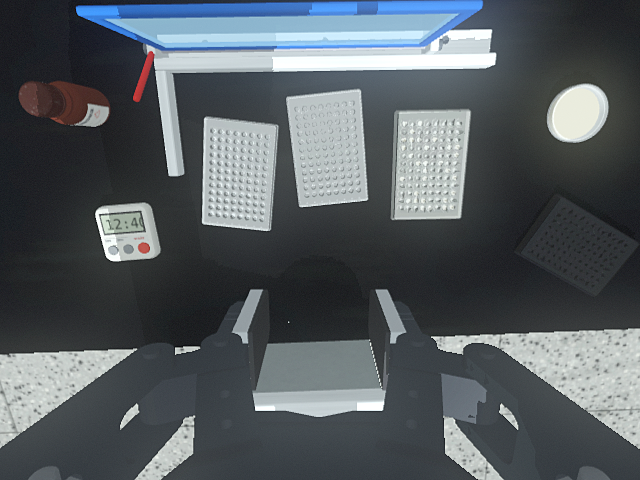

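The wrist view shows the plates' corners: A (205,117)–(271,228), B (288,96)–(368,201), C (397,110)–(463,218). The fence face runs from (172,72) to (496,67), and the stop face from (173,73) to (184,175).

Run:
```python
from h import *
import pickle
c=pickle.load(open("w1.pkl","rb"))
P=lambda u,v,z:onz(c,u,v,z)
f=[P(173,72,0),P(496,67,0),P(184,175,0)]
print([x.round(3).tolist() for x in f], "fence yaw",np.arctan2(-(f[0]-f[1])[0],(f[0]-f[1])[1]),"stop yaw",np.arctan2(*(f[0]-f[2])[[1,0]]),np.linalg.norm(f[0]-f[1]),np.linalg.norm(f[0]-f[2]))
for n,l in dict(A=[(205,117),(278,125),(271,228),(203,223)],B=[(288,96),(360,90),(368,201),(299,206)],C=[(395,110),(470,110),(463,218),(391,219)]).items():
    q=np.array([P(u,v,.011) for u,v in l]); d=q[0]+q[1]-q[2]-q[3]
    print(n,q[:,:2].round(3).tolist(),"ctr",q.mean(0).round(3),"yaw",np.arctan2(d[1],d[0]).round(3),np.linalg.norm(q[0]-q[1]).round(3),np.linalg.norm(q[1]-q[2]).round(3))
```

```text
[[0.599, 0.128, 0.0], [0.588, -0.232, 0.0], [0.485, 0.133, 0.0]] fence yaw -0.031720919983179545 stop yaw -0.042748487851081166 0.36077271953278817 0.11407581890343589
A [[0.549, 0.096], [0.537, 0.014], [0.417, 0.032], [0.427, 0.115]] ctr [0.483 0.064 0.011] yaw -0.151 0.083 0.121
B [[0.567, 0.001], [0.57, -0.079], [0.445, -0.087], [0.443, -0.004]] ctr [ 0.506 -0.043  0.011] yaw 0.051 0.08 0.125
C [[0.547, -0.118], [0.543, -0.202], [0.419, -0.203], [0.422, -0.115]] ctr [ 0.483 -0.16   0.011] yaw -0.011 0.084 0.124
```

```bash
cat >> h.py <<'E'
C0=np.array([.599,.128]); FY=-.036
def F(x,y):   # fence frame -> world xy
    return C0+np.array([[np.cos(FY),-np.sin(FY)],[np.sin(FY),np.cos(FY)]])@[x,y]
def inF(p):
    return np.array([[np.cos(FY),np.sin(FY)],[-np.sin(FY),np.cos(FY)]])@(np.array(p)[:2]-C0)
def Rt(yaw,tilt): # tool down at yaw, tip swung back to the robot by tilt
    return np.c_[[np.cos(yaw),np.sin(yaw),0],[np.sin(yaw),-np.cos(yaw),0],[0,0,-1]]@Ro.from_euler("y",-tilt).as_matrix()
def plan(yaw,tilt,*pts,start=None): # turn vector, then shifts (cm) in the turned frame between world points
    p,R,_=pose(); T=Rt(yaw,tilt); print("turn",Ro.from_matrix(R.T@T).as_rotvec().round(3))
    p=p if start is None else np.array(start)
    for q in pts: print("->",np.round(q,3),(T.T@(np.array(q)-p)*100).round(2)); p=np.array(q)
E
python3 - <<'E'
from h import *
a=F(-.206,-.06);b=F(-.127,-.06)
plan(FY,.25,[*a,.06],[*a,.004],[*b,.004]);print(np.hypot(*a))
E
```

```text
turn [-0.001 -0.249 -0.013]
-> [0.391 0.075 0.06 ] [ -0.49 -10.39  24.91]
-> [0.391 0.075 0.004] [1.39 0.   5.43]
-> [0.47  0.073 0.004] [ 7.65 -0.   -1.95]
0.39818816960417697
```

Emit:
send_rows(series=[[[0,0,0,0,-0.125,-0.013,0],[0,0,0,0,-0.125,0,0],[-0.1,-2.08,4.98,0,0,0,0],[-0.1,-2.08,4.98,0,0,0,0],[-0.1,-2.08,4.98,0,0,0,0],[-0.1,-2.08,4.98,0,0,0,0],[-0.1,-2.08,4.98,0,0,0,0],[0.7,0,2.7,0,0,0,0],[0.45,0,1.8,0,0,0,0],[0,0,0,0,0,0,0]]])

```text
time: 3.38
eef_pos: [0.3901, 0.0732, 0.0128]
tcp_rot: [0.992, -0.021, -0.126, -0.003]
contact_force: [-0.2, -0.1, -0.3]
opening: 0.498
finger_force: 0.0
```

Run:
```python
from h import *
p,R,s=pose(); print(p,R.round(3).tolist(),s["qpos"],inF(p)); cv2.imwrite("pics/s2.png",cv2.resize(cam("side")["img"][150:330,180:380,::-1],None,fx=3.3,fy=3.3))
```

```text
[0.39014789 0.07318431 0.01284964] [[0.967, -0.042, -0.251], [-0.041, -0.999, 0.011], [-0.251, -0.001, -0.968]] [-0.06789615  0.14131242  2.22864055 -0.00664014  1.02528596  1.54946345] [-0.20674385 -0.06229722]
```

View pics/s2.png

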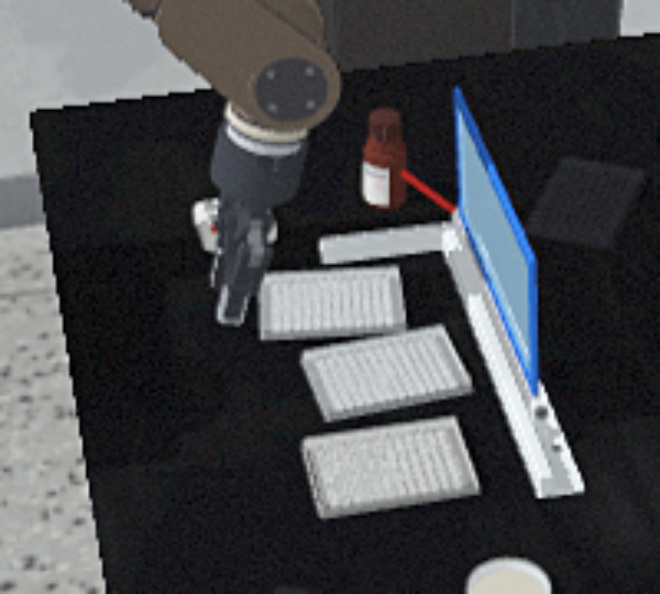

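Emit:
send_rows(series=[[[0.25,0,0.9,0,0,0,0],[0,0,0,0,0,0,0],[0.77,0,-0.2,0,0,0,0],[0.77,0,-0.2,0,0,0,0],[0.77,0,-0.2,0,0,0,0],[0.77,0,-0.2,0,0,0,0],[0.77,0,-0.2,0,0,0,0],[0.77,0,-0.2,0,0,0,0],[0,0,0,0,0,0,0]]])

```text
time: 4.55
eef_pos: [0.4403, 0.0724, 0.0049]
tcp_rot: [0.992, -0.02, -0.124, -0.003]
contact_force: [-0.1, 1.4, -0.3]
opening: 0.499
finger_force: 0.0
```

Run:
```python
from h import *
p,R,s=pose(); print(p,s["contact_force"],inF(p)); cv2.imwrite("pics/s3.png",cv2.resize(cam("side")["img"][200:330,220:380,::-1],None,fx=4,fy=4))
```

```text
[0.44030592 0.0723845  0.00487008] [-0.08867     1.37173902 -0.2695019 ] [-0.15658954 -0.06129122]
```

View pics/s3.png

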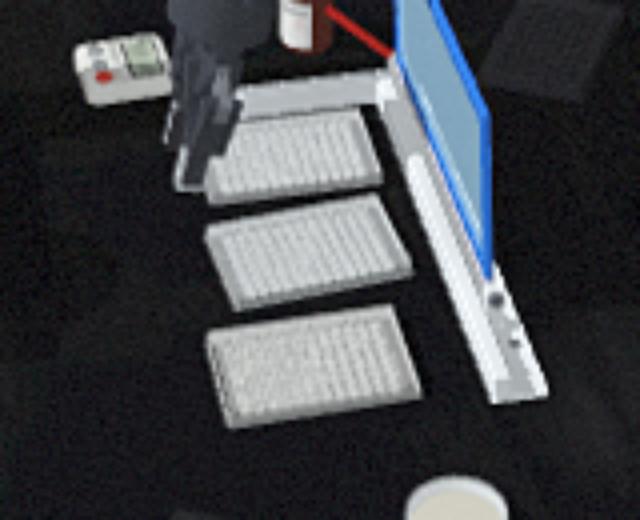

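Emit:
send_rows(series=[[[0.48,0,-0.12,0,0,0,0],[0.39,0,-0.1,0,0,0,0],[0,0,0,0,0,0,0]]])

```text
time: 4.97
eef_pos: [0.4487, 0.072, 0.0049]
tcp_rot: [0.992, -0.02, -0.124, -0.003]
contact_force: [-0.7, -0.6, -0.9]
opening: 0.494
finger_force: 0.0
```

Emit:
send_rows(series=[[[0.29,0,-0.07,0,0,0,0],[0,0,0,0,0,0,0]]])

```text
time: 5.22
eef_pos: [0.4514, 0.0719, 0.0048]
tcp_rot: [0.992, -0.02, -0.124, -0.003]
contact_force: [-0.3, -1.1, -0.4]
opening: 0.496
finger_force: 0.0
```

Emit:
send_rows(series=[[[0.29,0,-0.07,0,0,0,0],[0,0,0,0,0,0,0]]])

```text
time: 5.48
eef_pos: [0.4545, 0.0718, 0.0048]
tcp_rot: [0.992, -0.02, -0.124, -0.003]
contact_force: [-0.2, 0.5, -0.3]
opening: 0.501
finger_force: 0.0
```

Emit:
send_rows(series=[[[0.29,0,-0.07,0,0,0,0],[0,0,0,0,0,0,0]]])

```text
time: 5.72
eef_pos: [0.4572, 0.0717, 0.0046]
tcp_rot: [0.992, -0.02, -0.125, -0.003]
contact_force: [-1.1, 0.8, 1.7]
opening: 0.497
finger_force: 0.6
```

Emit:
send_rows(series=[[[0.2,0,-0.05,0,0,0,0],[0,0,0,0,0,0,0]]])

```text
time: 5.98
eef_pos: [0.4574, 0.0717, 0.0046]
tcp_rot: [0.992, -0.02, -0.127, -0.003]
contact_force: [-5.3, -0.6, 3.4]
opening: 0.499
finger_force: 3.1
```

Run:
```python
from h import *
b0=[.416,-.046,.005]; b1=[*F(-.1445,inF(b0)[1]),.005]
c0=[.393,-.158,.005]; c1=[*F(-.1445,inF(c0)[1]),.005]
p,_,_=pose(); q=[p[0]-.045,p[1],.006]
plan(FY,.25,q,[b0[0],b0[1],.006],b0,b1)
print("C");plan(FY,.25,[.405,b1[1],.006],[c0[0],c0[1],.006],c0,c1,start=b1)
```

```text
turn [-0.002  0.006 -0.004]
-> [0.412 0.072 0.006] [-4.39  0.16  0.97]
-> [ 0.416 -0.046  0.006] [ 0.76 11.75 -0.19]
-> [ 0.416 -0.046  0.005] [0.02 0.   0.1 ]
-> [ 0.448 -0.047  0.005] [ 3.11 -0.   -0.79]
C
turn [-0.002  0.006 -0.004]
-> [ 0.405 -0.047  0.006] [-4.2   0.16  0.97]
-> [ 0.393 -0.158  0.006] [-0.78 11.12  0.2 ]
-> [ 0.393 -0.158  0.005] [0.02 0.   0.1 ]
-> [ 0.444 -0.16   0.005] [ 4.95  0.   -1.26]
```

Emit:
send_rows(series=[[[-2.3,0.08,0.5,0,0,0,0],[-2.3,0.08,0.5,0,0,0,0],[0.25,3.9,-0.06,0,0,0,0],[0.25,3.9,-0.06,0,0,0,0],[0.25,3.9,-0.06,0,0,0,0],[0,0,0,0,0,0,0]]])

```text
time: 6.72
eef_pos: [0.4165, -0.0473, 0.0066]
tcp_rot: [0.992, -0.022, -0.123, -0.003]
contact_force: [-0.3, -0.0, -0.7]
opening: 0.498
finger_force: 0.0
```

Emit:
send_rows(series=[[[0.67,0,-0.17,0,0,0,0],[0.67,0,-0.17,0,0,0,0],[0.67,0,-0.17,0,0,0,0],[0.48,0,-0.12,0,0,0,0],[0,0,0,0,0,0,0]]])

```text
time: 7.35
eef_pos: [0.4413, -0.0461, 0.0061]
tcp_rot: [0.992, -0.02, -0.124, -0.003]
contact_force: [-0.2, 0.2, 0.2]
opening: 0.501
finger_force: 0.0
```

Emit:
send_rows(series=[[[0.29,0,-0.07,0,0,0,0],[0,0,0,0,0,0,0]]])

```text
time: 7.6
eef_pos: [0.4439, -0.0464, 0.0061]
tcp_rot: [0.992, -0.02, -0.125, -0.003]
contact_force: [0.3, -0.5, 0.7]
opening: 0.503
finger_force: 0.0
```

Emit:
send_rows(series=[[[0.29,0,-0.07,0,0,0,0],[0,0,0,0,0,0,0]]])

```text
time: 7.85
eef_pos: [0.447, -0.0467, 0.0061]
tcp_rot: [0.992, -0.02, -0.124, -0.003]
contact_force: [-0.2, 0.7, 1.0]
opening: 0.503
finger_force: 0.0
```

Emit:
send_rows(series=[[[0.39,0,-0.1,0,0,0,0],[0,0,0,0,0,0,0]]])

```text
time: 8.1
eef_pos: [0.4513, -0.0468, 0.0061]
tcp_rot: [0.992, -0.02, -0.124, -0.003]
contact_force: [-0.1, -0.2, -0.2]
opening: 0.496
finger_force: 0.0
```

Emit:
send_rows(series=[[[0.29,0,-0.07,0,0,0,0],[0,0,0,0,0,0,0]]])

```text
time: 8.35
eef_pos: [0.4536, -0.0467, 0.0059]
tcp_rot: [0.992, -0.02, -0.125, -0.003]
contact_force: [-1.9, 0.9, 2.2]
opening: 0.501
finger_force: 0.7
```

Emit:
send_rows(series=[[[0.2,0,-0.05,0,0,0,0],[0,0,0,0,0,0,0]]])

```text
time: 8.6
eef_pos: [0.454, -0.0465, 0.0058]
tcp_rot: [0.992, -0.019, -0.127, -0.003]
contact_force: [-6.3, 0.2, 4.0]
opening: 0.5
finger_force: 3.1
```

Emit:
send_rows(series=[[[-2.95,0,0.75,0,0,0,0],[-2.95,0,0.75,0,0,0,0],[-0.1,3.75,0.02,0,0,0,0],[-0.1,3.75,0.02,0,0,0,0],[-0.1,3.75,0.02,0,0,0,0],[0,0,0,0,0,0,0]]])

```text
time: 9.35
eef_pos: [0.3886, -0.1593, 0.0067]
tcp_rot: [0.992, -0.022, -0.123, -0.002]
contact_force: [0.2, 0.5, -0.1]
opening: 0.498
finger_force: 0.0
```

Emit:
send_rows(series=[[[0.77,0,-0.2,0,0,0,0],[0.77,0,-0.2,0,0,0,0],[0.77,0,-0.2,0,0,0,0],[0.77,0,-0.2,0,0,0,0],[0.77,0,-0.2,0,0,0,0],[0,0,0,0,0,0,0]]])

```text
time: 10.1
eef_pos: [0.428, -0.1584, 0.0064]
tcp_rot: [0.992, -0.02, -0.124, -0.003]
contact_force: [-0.2, 0.1, -0.9]
opening: 0.502
finger_force: 0.0
```

Expected contact is near x = 0.450.

Emit:
send_rows(series=[[[0.58,0,-0.15,0,0,0,0],[0.58,0,-0.15,0,0,0,0],[0.48,0,-0.12,0,0,0,0],[0,0,0,0,0,0,0]]])

```text
time: 10.6
eef_pos: [0.4446, -0.1592, 0.0064]
tcp_rot: [0.992, -0.02, -0.124, -0.003]
contact_force: [0.9, 0.3, 0.7]
opening: 0.501
finger_force: 0.0
```

Emit:
send_rows(series=[[[0.29,0,-0.07,0,0,0,0],[0.29,0,-0.07,0,0,0,0],[0,0,0,0,0,0,0]]])

```text
time: 10.98
eef_pos: [0.45, -0.1593, 0.0062]
tcp_rot: [0.992, -0.02, -0.125, -0.003]
contact_force: [-0.7, -0.5, -0.2]
opening: 0.503
finger_force: 0.4
```

Emit:
send_rows(series=[[[0.29,0,-0.07,0,0,0,0],[0,0,0,0,0,0,0]]])

```text
time: 11.22
eef_pos: [0.4503, -0.1593, 0.0061]
tcp_rot: [0.991, -0.019, -0.129, -0.003]
contact_force: [-7.7, -1.7, 4.6]
opening: 0.502
finger_force: 4.2
```

```bash
sed -i 's/FY=-.036/FY=-.031/' h.py
python3 - <<'E'
from h import *
p,_,_=pose(); print(inF(p))
u=p+[-.03,0,.06]; s=F(-.066,-.365)
plan(FY,0.25,u)
plan(FY,0,[*s,.06],start=u)
print(s,F(-.066,-.258-.012))
E
```

```text
[-0.13967488 -0.29174739]
turn [-0.003  0.008 -0.008]
-> [ 0.42  -0.159  0.066] [-4.39  0.09 -5.07]
turn [-0.002  0.258 -0.008]
-> [ 0.522 -0.235  0.06 ] [10.37  7.23  0.61]
[ 0.52171852 -0.23477896] [ 0.52466305 -0.1398246 ]
```

Emit:
send_rows(series=[[[-2.4,0,0.5,0,0,0,0],[-2.4,0,-5.4,0,0,0,0],[0,0,0,0,0.125,0,0],[0,0,0,0,0.125,-0.005,0],[5.1,3.6,0.2,0,0,0,0],[5.1,3.6,0.2,0,0,0,0],[0,0,0,0,0,-0.18,0],[0,0,0,0,0,-0.18,0],[0,0,0,0,0,-0.18,0],[0,0,0,0,0,-0.18,0]]])

```text
time: 12.48
eef_pos: [0.5185, -0.2337, 0.0614]
tcp_rot: [0.941, 0.338, 0.001, -0.0]
contact_force: [0.3, -0.3, -0.6]
opening: 0.499
finger_force: 0.0
```

Emit:
send_rows(series=[[[0,0,0,0,0,-0.18,0],[0,0,0,0,0,-0.18,0],[0,0,0,0,0,-0.18,0],[0,0,0,0,0,-0.18,0],[0,0,0,0,0,-0.13,0],[0,0,0,0,0,0,0],[0,0,0,0,0,0,0]]])

```text
time: 13.35
eef_pos: [0.5182, -0.2336, 0.0615]
tcp_rot: [0.72, 0.694, 0.001, -0.0]
contact_force: [-0.3, 0.5, -0.2]
opening: 0.497
finger_force: 0.0
```

Run:
```python
from h import *
import pickle
c=cam("wrist"); p,R,s=pose(); print(p,inF(p)); cv2.imwrite("pics/w4.png",c["img"][:,:,::-1]); pickle.dump(c,open("w4.pkl","wb"))
plan(FY+np.pi/2,0,[*F(-.066,-.365),.002])
```

```text
[ 0.51818512 -0.23362371  0.06142526] [-0.06956751 -0.36395483]
turn [ 0.    -0.001 -0.007]
-> [ 0.522 -0.235  0.002] [-0.1   0.36  5.94]
```

View pics/w4.png

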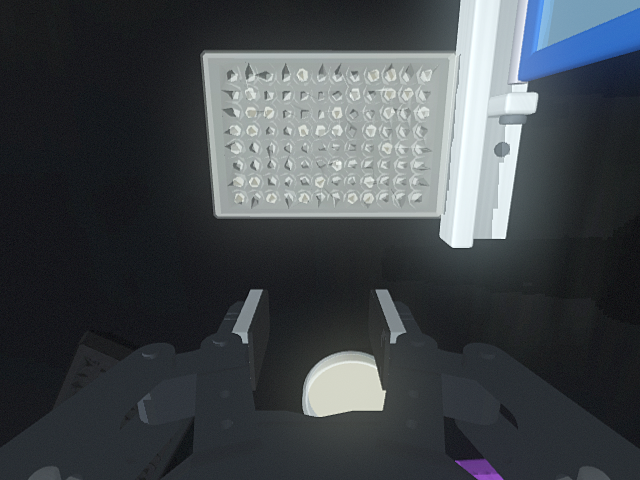

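The wrist view shows plate C flush along the fence. Its right edge is at row 217, and the fingers are clear of both the plate and the dish.

Emit:
send_rows(series=[[[-0.1,0.3,3.0,0,0,-0.007,0],[0,0,2.4,0,0,0,0],[0,0,0.5,0,0,0,0],[0,0,0,0,0,0,0]]])

```text
time: 13.9
eef_pos: [0.5212, -0.2347, 0.0026]
tcp_rot: [0.717, 0.697, 0.0, -0.0]
contact_force: [-0.6, -0.1, 0.8]
opening: 0.502
finger_force: 0.0
```

Emit:
send_rows(series=[[[0.8,0,0,0,0,0,0],[0.8,0,0,0,0,0,0],[0.8,0,0,0,0,0,0],[0.8,0,0,0,0,0,0],[0.6,0,0,0,0,0,0],[0.6,0,0,0,0,0,0],[0.6,0,0,0,0,0,0],[0,0,0,0,0,0,0]]])

```text
time: 14.9
eef_pos: [0.5223, -0.184, 0.0023]
tcp_rot: [0.717, 0.697, 0.0, -0.001]
contact_force: [-0.6, -0.8, 0.4]
opening: 0.498
finger_force: 0.0
```

Emit:
send_rows(series=[[[0.6,0,0,0,0,0,0],[0.6,0,0,0,0,0,0],[0.5,0,0,0,0,0,0],[0.5,0,0,0,0,0,0],[0.5,0,0,0,0,0,0],[0,0,0,0,0,0,0]]])

```text
time: 15.65
eef_pos: [0.5233, -0.1572, 0.0025]
tcp_rot: [0.717, 0.697, 0.0, -0.001]
contact_force: [0.9, 0.0, 1.2]
opening: 0.5
finger_force: 0.0
```

Emit:
send_rows(series=[[[0.4,0,0,0,0,0,0],[0.4,0,0,0,0,0,0],[0.4,0,0,0,0,0,0],[0,0,0,0,0,0,0]]])

```text
time: 16.15
eef_pos: [0.5236, -0.1453, 0.0025]
tcp_rot: [0.717, 0.697, 0.0, -0.001]
contact_force: [-0.1, -0.4, 0.2]
opening: 0.502
finger_force: 0.0
```

Emit:
send_rows(series=[[[0.3,0,0,0,0,0,0],[0,0,0,0,0,0,0]]])

```text
time: 16.4
eef_pos: [0.5237, -0.1424, 0.0025]
tcp_rot: [0.717, 0.697, 0.0, -0.001]
contact_force: [-0.1, -0.7, 0.1]
opening: 0.498
finger_force: 0.0
```

Emit:
send_rows(series=[[[0.3,0,0,0,0,0,0],[0,0,0,0,0,0,0]]])

```text
time: 16.65
eef_pos: [0.5238, -0.1394, 0.0025]
tcp_rot: [0.717, 0.697, 0.0, -0.001]
contact_force: [-0.1, -0.2, -0.6]
opening: 0.499
finger_force: 0.0
```

Emit:
send_rows(series=[[[0.2,0,0,0,0,0,0],[0,0,0,0,0,0,0]]])

```text
time: 16.9
eef_pos: [0.5238, -0.1375, 0.0025]
tcp_rot: [0.717, 0.697, 0.0, -0.001]
contact_force: [-0.1, 0.5, -0.2]
opening: 0.5
finger_force: 0.0
```

Emit:
send_rows(series=[[[0.2,0,0,0,0,0,0],[0,0,0,0,0,0,0]]])

```text
time: 17.15
eef_pos: [0.524, -0.1369, 0.0027]
tcp_rot: [0.717, 0.697, -0.0, 0.001]
contact_force: [-1.7, -5.2, -0.1]
opening: 0.499
finger_force: 2.5
```

Emit:
send_rows(series=[[[0.2,0,0,0,0,0,0],[0,0,0,0,0,0,0]]])

```text
time: 17.4
eef_pos: [0.5241, -0.1368, 0.0031]
tcp_rot: [0.717, 0.698, -0.002, 0.002]
contact_force: [-2.2, -10.3, -0.4]
opening: 0.501
finger_force: 5.4
```

Emit:
send_rows(series=[[[0.2,0,0,0,0,0,0],[0,0,0,0,0,0,0]]])

```text
time: 17.65
eef_pos: [0.5244, -0.1367, 0.0035]
tcp_rot: [0.716, 0.698, -0.003, 0.003]
contact_force: [-4.6, -16.9, 0.4]
opening: 0.503
finger_force: 8.3
```

Emit:
send_rows(series=[[[-1.5,0,0,0,0,0,0],[-3.0,0,0,0,0,0,0],[0,0,-6,0,0,0,0],[0,-0.6,-6,0,0,0,0],[1,-0.6,-6,0,0,0,-0.5],[3,-0.6,-4.5,0,0,0,-1],[3,0,-4.5,0,0,0,-1],[3,0,-4.5,0,0,0,-1],[0,0,0,0,0,0,-1],[0,0,0,0,0,0,-1]]])

```text
time: 18.9
eef_pos: [0.5073, -0.0763, 0.3168]
tcp_rot: [0.717, 0.697, 0.0, -0.001]
contact_force: [0.9, 0.1, -0.5]
opening: -0.0
finger_force: 0.0
```

Run:
```python
from h import *
import pickle
c=cam("wrist"); p,R,s=pose(); print(p,inF(p),s["opening"]); cv2.imwrite("pics/w5.png",c["img"][:,:,::-1]); pickle.dump(c,open("w5.pkl","wb"))
for l in ([-.064,-.043],[-.064,-.129],[-.064,-.215]):
    print(proj(c,[[*F(l[0]+a,l[1]+b),.011] for a,b in ((.064,.043),(.064,-.043),(-.064,-.043),(-.064,.043))]).round(0).tolist())
```

```text
[ 0.50695741 -0.07653082  0.31574952] [-0.08565893 -0.20728541] -0.0021476504374787903
[[399.0, 6.0], [395.0, 91.0], [283.0, 91.0], [281.0, 5.0]]
[[395.0, 91.0], [390.0, 167.0], [285.0, 167.0], [283.0, 91.0]]
[[390.0, 167.0], [386.0, 236.0], [287.0, 235.0], [285.0, 167.0]]
```

View pics/w5.png

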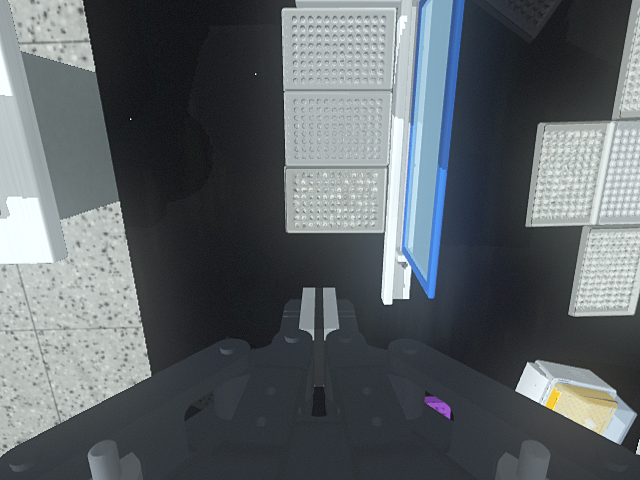

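The row is close and straight. The plates span rows 7–90, 91–166 and 167–233, within about 2 px of prediction, tight to the stop. The cover is still up, with its free-edge corner at (433,297).

Run:
```python
from h import *
import pickle
c=pickle.load(open("w5.pkl","rb"))
for u,v in ((433,297),(403,246)):
    o,d=ray(c,u,v); n=np.array([-np.sin(FY),np.cos(FY)])
    t=(-.271-inF(o)[1])/(d[:2]@n); X=o+t*d; f=inF(X); print(f,X[2],"ang",np.arctan2(X[2]-.032,.018-f[0]),np.hypot(X[2]-.032,.018-f[0]))
T=FY+np.pi/2
pts=[[*F(.075,-.15),.316],[*F(.075,-.15),.152]]
plan(T,0,*pts)
p=pts[-1]
# arc: near-bottom corner of the fingers (14 mm ahead of TCP) on the panel's back at r
for th in (1.57,1.4,1.2,1.0,.785):
    r=.125; x=.018-r*np.cos(th)+.003*np.sin(th); z=.032+r*np.sin(th)+.003*np.cos(th)
    print(th,"corner",round(x,4),round(z,4))
```

```text
[ 0.0139571 -0.271    ] 0.16748974691341373 ang 1.540966031801181 0.13555005181092247
[ 0.02150082 -0.271     ] 0.014015538418730933 ang -1.7630502612973076 0.018322025376714596
turn [-0.003 -0.002  0.002]
-> [ 0.669 -0.024  0.316] [ 5.73 16.07 -0.03]
-> [ 0.669 -0.024  0.152] [ 0.   0.  16.4]
1.57 corner 0.0209 0.157
1.4 corner -0.0003 0.1557
1.2 corner -0.0245 0.1496
1.0 corner -0.047 0.1388
0.785 corner -0.0683 0.1225
```

Emit:
send_rows(series=[[[1.9,5.35,0,0,0,0,-1],[1.9,5.35,0,0,0,0,-1],[1.9,5.35,0,0,0,0,-1],[0,0,0,0,0,0,-1],[0,0,5.3,0,0,0,-1],[0,0,5.3,0,0,0,-1],[0,0,5.3,0,0,0,-1],[0,0,0,0,0,0,-1]]])

```text
time: 19.95
eef_pos: [0.6645, -0.0242, 0.1514]
tcp_rot: [0.718, 0.696, -0.004, -0.006]
contact_force: [0.5, 0.6, 0.7]
opening: 0.001
finger_force: 0.0
```

Emit:
send_rows(series=[[[0,-1,0,0,0,0,-1],[0,-1,0,0,0,0,-1],[0,-0.6,0,0,0,0,-1],[0,0,0,0,0,0,-1]]])

```text
time: 20.45
eef_pos: [0.6438, -0.0233, 0.1601]
tcp_rot: [0.717, 0.697, 0.001, 0.0]
contact_force: [0.1, -0.0, 0.5]
opening: 0.001
finger_force: 0.0
```

Emit:
send_rows(series=[[[0,-0.5,0,0,0,0,-1],[0,0,0,0,0,0,-1]]])

```text
time: 20.7
eef_pos: [0.6385, -0.0231, 0.1586]
tcp_rot: [0.717, 0.697, 0.0, -0.0]
contact_force: [-0.5, 0.9, 0.5]
opening: 0.001
finger_force: 0.0
```

Emit:
send_rows(series=[[[0,-0.5,0,0,0,0,-1],[0,0,0,0,0,0,-1]]])

```text
time: 20.95
eef_pos: [0.6334, -0.023, 0.1584]
tcp_rot: [0.717, 0.697, 0.0, -0.001]
contact_force: [0.7, 0.7, 0.5]
opening: -0.0
finger_force: 0.0
```

Emit:
send_rows(series=[[[0,-0.4,0,0,0,0,-1],[0,0,0,0,0,0,-1]]])

```text
time: 21.2
eef_pos: [0.6295, -0.0228, 0.1586]
tcp_rot: [0.717, 0.697, 0.0, -0.0]
contact_force: [0.7, -0.2, 0.6]
opening: 0.002
finger_force: 0.0
```

Emit:
send_rows(series=[[[0,-0.4,0,0,0,0,-1],[0,0,0,0,0,0,-1]]])

```text
time: 21.45
eef_pos: [0.6255, -0.0227, 0.1586]
tcp_rot: [0.717, 0.697, 0.0, -0.0]
contact_force: [-0.4, -0.1, -0.7]
opening: 0.002
finger_force: 0.0
```

Emit:
send_rows(series=[[[0,-0.4,0,0,0,0,-1],[0,0,0,0,0,0,-1]]])

```text
time: 21.7
eef_pos: [0.6216, -0.0227, 0.1587]
tcp_rot: [0.717, 0.697, 0.0, -0.0]
contact_force: [-0.2, -0.1, -0.3]
opening: -0.004
finger_force: 0.1
```

Emit:
send_rows(series=[[[0,-0.4,0,0,0,0,-1],[0,0,0,0,0,0,-1]]])

```text
time: 21.95
eef_pos: [0.6175, -0.0226, 0.1587]
tcp_rot: [0.717, 0.697, 0.0, -0.0]
contact_force: [0.0, 0.1, -0.1]
opening: 0.001
finger_force: 0.1
```

Emit:
send_rows(series=[[[0,-0.4,0,0,0,0,-1],[0,0,0,0,0,0,-1]]])

```text
time: 22.2
eef_pos: [0.6134, -0.0224, 0.1587]
tcp_rot: [0.717, 0.697, 0.0, -0.001]
contact_force: [0.4, 0.4, -0.4]
opening: 0.003
finger_force: 0.1
```

Emit:
send_rows(series=[[[0,-0.4,0,0,0,0,-1],[0,0,0,0,0,0,-1]]])

```text
time: 22.45
eef_pos: [0.6094, -0.0223, 0.1587]
tcp_rot: [0.717, 0.697, 0.0, -0.001]
contact_force: [0.2, 0.0, -0.6]
opening: 0.001
finger_force: 0.1
```

```bash
cat >> h.py <<'E'
def cover_pts(th,n=60):
    r=np.linspace(0,.14,n); y=np.linspace(-.003,-.271,n)
    L=[(a,-.268) for a in r]+[(a,-.006) for a in r]+[(.137,b) for b in y]
    return np.array([[*F(.018-a*np.cos(th),b),.032+a*np.sin(th)] for a,b in L])
def cover_angle(n):
    c=cam(n); im=c["img"].astype(float); m=((im[:,:,2]>im[:,:,0]+60)&(im[:,:,2]>im[:,:,1]+35)).astype(np.uint8)
    m=cv2.GaussianBlur(m.astype(np.float32),(3,3),0); S=[]
    for th in np.arange(.4,1.9,.01):
        q=proj(c,cover_pts(th)).round().astype(int); ok=(q[:,0]>=0)&(q[:,0]<640)&(q[:,1]>=0)&(q[:,1]<480)
        S.append((m[q[ok,1],q[ok,0]].sum()/len(q),th))
    S.sort(reverse=True); print(n,"best",[(round(float(s),2),round(float(t),2)) for s,t in S[:6]]); return c
E
python3 - <<'E'
from h import *
c=cover_angle("side"); d=cover_angle("scene")
cv2.imwrite("pics/s6.png",cv2.resize(c["img"][140:320,210:390,::-1],None,fx=3.3,fy=3.3))
E
```

```text
side best [(0.67, 1.42), (0.66, 1.41), (0.63, 1.43), (0.62, 1.4), (0.55, 1.44), (0.54, 1.39)]
scene best [(0.96, 1.43), (0.95, 1.44), (0.94, 1.42), (0.92, 1.41), (0.91, 1.45), (0.88, 1.4)]
```

View pics/s6.png

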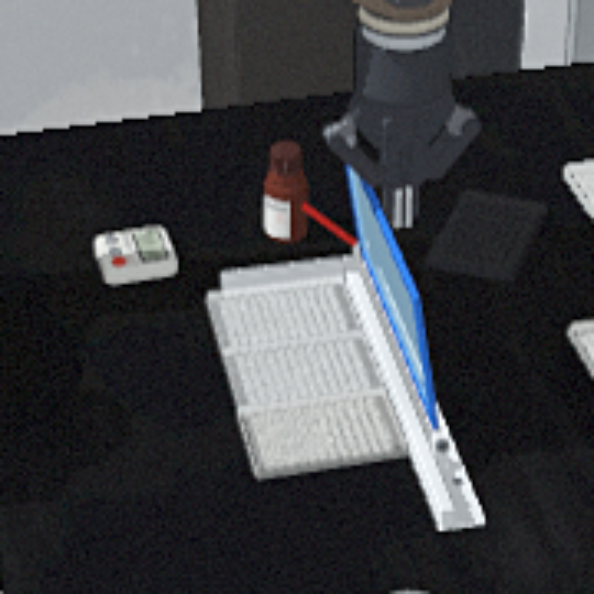

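The cover is still near 1.42 rad, and the shut fingers are just behind it at about (400,205) in this crop. The row, bottle and timer are undisturbed, so I start the arc.

Emit:
send_rows(series=[[[0,-0.2,0.3,0,0,0,-1],[0,-0.8,0.2,0,0,0,-1],[0,-0.8,0.2,0,0,0,-1],[0,-0.8,0.2,0,0,0,-1],[0,-0.75,0.36,0,0,0,-1],[0,-0.75,0.36,0,0,0,-1],[0,-0.75,0.36,0,0,0,-1],[0,0,0,0,0,0,-1]]])

```text
time: 23.55
eef_pos: [0.5601, -0.0207, 0.138]
tcp_rot: [0.717, 0.697, -0.0, -0.001]
contact_force: [0.4, -0.7, 1.0]
opening: -0.002
finger_force: 0.0
```

Run:
```python
from h import *
cover_angle("side");cover_angle("scene"); p,_,s=pose(); print(inF(p),p[2],s["contact_force"])
```

```text
side best [(0.57, 1.03), (0.55, 1.02), (0.53, 1.04), (0.5, 1.01), (0.46, 1.05), (0.41, 1.0)]
scene best [(0.94, 1.03), (0.93, 1.02), (0.93, 1.04), (0.92, 1.01), (0.89, 1.0), (0.88, 1.05)]
[-0.03355294 -0.1499307 ] 0.13845692275685312 [-0.12435354 -0.19611336 -0.61288501]
```

Emit:
send_rows(series=[[[0,-0.6,0.4,0,0,0,-1],[0,-0.6,0.45,0,0,0,-1],[0,-0.6,0.5,0,0,0,-1],[0,-0.5,0.5,0,0,0,-1],[0,0,0,0,0,0,-1]]])

```text
time: 24.28
eef_pos: [0.5372, -0.02, 0.1194]
tcp_rot: [0.717, 0.697, -0.0, -0.001]
contact_force: [0.2, 0.4, 0.2]
opening: -0.003
finger_force: 0.0
```

Run:
```python
from h import *
cover_angle("side");cover_angle("scene"); p,_,s=pose(); print(inF(p),p[2],s["contact_force"])
```

```text
side best [(0.59, 0.8), (0.58, 0.81), (0.57, 0.79), (0.54, 0.82), (0.52, 0.78), (0.48, 0.83)]
scene best [(0.78, 0.8), (0.76, 0.81), (0.76, 0.79), (0.7, 0.82), (0.7, 0.78), (0.61, 0.83)]
[-0.0564318  -0.14991006] 0.11999242896482164 [-0.17145627  0.98571272  0.40614035]
```

The cover is at about 0.80 rad. I lift straight up and clear, then make a final check.

Emit:
send_rows(series=[[[0,0,-1,0,0,0,-1],[0,0,-5,0,0,0,-1],[0,0,-6,0,0,0,-1],[0,0,-5,0,0,0,-1],[-5,0,0,0,0,0,-1],[-6,0,0,0,0,0,-1],[-6,0,0,0,0,0,-1],[0,0,0,0,0,0,-1],[0,0,0,0,0,0,-1]]])

```text
time: 25.5
eef_pos: [0.5333, -0.1902, 0.2906]
tcp_rot: [0.718, 0.697, 0.001, -0.0]
contact_force: [1.0, -0.3, -0.2]
opening: -0.0
finger_force: 0.0
```

Run:
```python
from h import *
c=cover_angle("side");cover_angle("scene"); p,_,s=pose(); print(p)
cv2.imwrite("pics/s7.png",cv2.resize(c["img"][165:345,220:400,::-1],None,fx=3.3,fy=3.3))
for y in (-.043,-.129,-.215): print(((proj(c,[[*F(-.128,y+b),.011] for b in (.043,-.043)])-[220,165])*3.3).round().tolist())
```

```text
side best [(0.87, 0.8), (0.85, 0.81), (0.84, 0.79), (0.77, 0.82), (0.76, 0.78), (0.67, 0.77)]
scene best [(0.89, 0.8), (0.88, 0.81), (0.87, 0.79), (0.81, 0.82), (0.79, 0.78), (0.72, 0.83)]
[ 0.53351297 -0.18912076  0.29049253]
[[171.0, 207.0], [187.0, 262.0]]
[[187.0, 262.0], [204.0, 321.0]]
[[204.0, 321.0], [223.0, 386.0]]
```

View pics/s7.png

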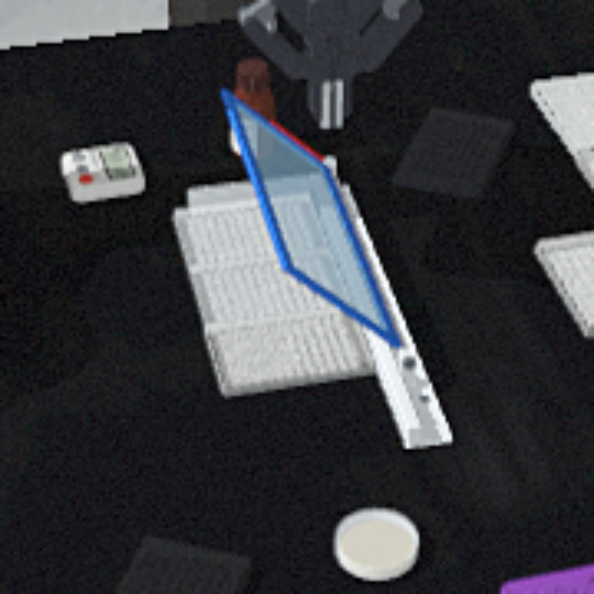

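The cover lies parallel to the red pointer at about 0.80 rad. The plates' near corners at (175,210), (190,268), (205,332) and (223,394) match the prediction, so the row is intact. Bottle, timer and dish are in place.

```bash
python3 -c "
from plant import ctrl
print(ctrl.sign_off())"
```

```text
the job is handed in; nothing more can be done
None
```

The job is handed in: by the last camera check, the three plates form a close row against the fence and end stop, the cover stands at about 0.80 rad (target 0.785), and the bottle, timer and dish are in place; sign-off returned no verdict.

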